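Put the dried biscuit stamps back in their case

ROBOT

A 6-joint arm with a two-finger parallel gripper is mounted at the origin on the work surface. World frame = base frame: x ahead of the robot, y to its left, z up, the work surface at z = 0. Lengths are in m, angles in rad, forces in N, time in s.
With the tool pointing down it reaches from about 0.35 to 0.875 m from the base axis. Payload 4.2 kg.
Tool frame: the origin (TCP) lies at the very end of the fingers, on their centre line; the grasp point (between the pads) lies 19 mm behind it (grip_point_offset is the distance from the TCP to the grasp point, in m); z points along the fingers, y is the line along which they close (so a half turn about z gives the same grasp; the last joint's range is limited). The gripper opens to 85 mm and grips with 20 to 120 N. Pads are 22 mm wide; open, the fingers measure 114 mm over their backs; the gripper's body (76 mm by 85 mm) begins 54 mm behind the grasp point. The pads swing forward as they close: fully open they stand 13 mm farther back than shut.
Start: joints at [-0.918, 0.385, 0.008, 0, -1.194, -0.259], TCP at [0.24, -0.577, 0.231] pointing down, gripper open.
Joint ranges: [-3.14, 3.14], [-1.21, 2.06], [-1.07, 1.41], [-3.16, 2.05], [-2.99, -0.16], [-3.1, 3.1]. Speed limits (rad/s): [2.79, 2.79, 3.14, 3.14, 3.14, 3.14].

INTERFACE

Orientations are given as a 3x3 rotation matrix whose columns are the frame's x, y, z axes.
In Python, from bench import get_obs, get_image, close_job, grip_point_offset gives the robot as it stands.
- The arm moves only by the tool tcp_steps, called after ">>>" as name([rows], argument=value, ...), one row to a line, values as JSON. Schema: {"type":"object","properties":{"offsets":{"type":"array","items":{"type":"array","items":{"type":"number"},"minItems":6,"maxItems":6},"minItems":1,"maxItems":20},"aperture":{"type":"number"},"force":{"type":"number"},"only":{"type":"string"},"quiet":{"type":"boolean"},"lines":{"type":"string"}},"required":["offsets"],"additionalProperties":false}. offsets is a list of rows, 1 to 20 of them, each of 6 numbers: dx, dy, dz in shares of the most that a row can go, 1 being 50 mm, then a rotation vector rx, ry, rz in normalised numbers (1 is pi rad); each row shifts and turns the commanded pose from where the row before left it, along the tool's axes as they then stand; what a row does not reach is not made up. A row lasts 1/10 s, in which the tool goes at most 0.05 m and 0.15 rad, less where a joint would pass 70% of its speed; a pose out of reach is approached as far as the arm can. aperture is the finger opening in m, set as the call begins (left out keeps the last). The fingers move at their own pace and stop on an object; force is the grip in N (left out, the last holds). Time passes only in rows, so rows that do not move let the fingers close. The tool returns the time, the measured TCP pose, the force, the opening and the grip force at its end. only (a regular expression) keeps the lines of the reply that match it, lines (a string "A,B") keeps lines A to B, and quiet returns only ok. Shift and turn numbers lie between -1 and 1, and a call with a number outside is refused. Input that does not fit is refused with a message, and nothing moves.
- get_obs(): the state, without advancing time (a new reading comes with each control period).
- get_image(name): name is "side" or "top" or "wrist"; returns a dict with "img" (480x640x3 uint8, red, green, blue), "fx", "fy", "cx", "cy" (pixels), "dist" ([k1, k2, p1, p2, k3] as OpenCV has them; the pictures are not rectified), "rvec" (rotation vector, rad) and "tvec" (3), from world to camera coordinates, as OpenCV has them. Camera axes: x right, y down, z forward; pixel columns grow to the right and rows downward; lengths in m; the calibration is good to about 2 mm. A picture is of the moment at which its call begins. There is no depth.
- close_job(): hands the job in; it is judged then, once.
The state is a dict: "time": time; "joints": joint angles; "joint_velocities": joint speeds; "tau": joint torques, N m; "position": TCP position; "tcp_rot": TCP orientation; "ft_force": force on the tool from outside, world axes, zero at the start; "torque": the same for the moment, N m; "grip_width": finger opening in m; "finger_force": force on a finger pad.
Only numpy, scipy, OpenCV 4.12 (cv2) and the standard library are available. Lean on these libraries where they do the work, as an engineer would, in place of code of your own. Each camera call takes 0.05 s, during which the arm holds its last target. There are 200 camera calls.

TASK

The four biscuit stamps on the wire cooling rack are washed and dry. Slide the clear cover of the wooden case right back, stand each stamp, knob up, in the insert whose recess has the shape and size of its head, and slide the cover fully shut again.

Things in the scene. Friction and masses are not known exactly. Their poses are not given: they have to be found in the camera images.
- stamp_large: Biscuit stamp, large round head: disc 46 mm across. All four stamps: 60 mm tall, about 0.1 kg; aluminium head 12 mm thick below, narrow neck, wooden knob 22 mm in diameter, straight-sided from 36 to 56 mm above the underside (grip there). Origin: centre of the underside, z up through the knob. They stand on a wire rack, its top 22 mm above the table
- stamp_small: Biscuit stamp, small round head: disc 34 mm across; else like stamp_large. The four stand in a row on the rack in any order, knobs about 74 mm apart, none turned more than about 30 degrees from the table's directions
- stamp_square: Biscuit stamp, square head: 40 x 40 mm, sides along its x and y; else like stamp_large
- stamp_finger: Biscuit stamp, oblong head: 54 mm along its x, 26 mm along its y; else like stamp_large
- nest_large: Insert with the large round recess, 58 mm across. All four inserts: white plates 114 mm (x) by 68 mm (y), 12 mm thick, a recess 7 mm deep in the middle with a black floor; fixed side by side in the case, in any order. Origin: centre of the underside, 5 mm above the table; recess floor at z = +5 mm, top +12 mm. x points across the case, away from the robot; y along the row
- nest_small: Insert with the small round recess, 46 mm across; else like nest_large. The case round them is a wooden box, inside 116 mm (x) by 312 mm (y); long walls up to 84 mm above the table, end walls 80 (+y end) and 75 mm; the cover runs in grooves of the long walls, 76 to 80 mm above the table. At the -y end a 33 mm well with three drying-agent pots
- nest_square: Insert with the square recess, 52 x 52 mm, sides along x and y; else like nest_large
- nest_finger: Insert with the oblong recess, 66 mm along x, 38 mm along y; else like nest_large
- cover (a joint): Clear sliding cover of the case, in m: 0 fully shut, 0.276 at its stop, fully open, all four recesses free. Opens along the row towards -y of the inserts (to the robot's right), stays where it is left, needs 1 to 2 N. At the start shut or up to 20 mm open
- cover_pull (a point): Centre of the wooden pull bar on the cover, at its end at the +y end of the case. Bar 44 mm long across the case (x), 14 mm thick along the sliding direction (y), 16 mm high: its top 8 mm above this point, the cover's upper face 8 mm below it. Moves with the cover; axes as the inserts'
Mind the look-alikes: they are no part of the job. Leave any black, purple or turquoise look-alike of the stamp_small alone.

How it is judged:
By the outcome, as a careful person would: the job done as asked, in the order asked, and still so for the second after the job is handed in, with the robot touching nothing.
It also fails if it takes over 131 s, if anything falls off the work surface, if the arm or the gripper's body presses on something with over 40 N, if the wrist force passes 120 N, or if a joint passes its speed limit or range.

## Working session

There is one attempt and no reset: what is moved stays moved. The work goes in short steps, Python scripts to look and compute and a tool call to move; the robot and the scene stay as the last step left them, time stands still between calls to the robot, and variables do not carry over. Pictures are saved under pics/ and viewed, at most 14 in all, crops included, and the job is handed in when it is done.

```bash
mkdir -p pics; python3 - <<'E'
from bench import *
import cv2,numpy as np
print(get_obs(),grip_point_offset)
for n in("top","side"):
    d=get_image(n);cv2.imwrite(f"pics/{n}0.png",d["img"][:,:,::-1])
    R=cv2.Rodrigues(np.array(d["rvec"]))[0];print(n,d["fx"],d["cx"],d["cy"],d["dist"],-R.T@np.array(d["tvec"]).ravel(),R.round(2))
E
ls
```

```text
{'time': 0.0, 'joints': array([-9.18395221e-01,  3.85542839e-01,  6.62438360e-03, -5.01984500e-04,
       -1.19398084e+00, -2.58601023e-01]), 'joint_velocities': array([-0.00135135, -0.00068126, -0.00069376,  0.00201781, -0.00220667,
       -0.00304275]), 'tau': array([ 6.88664859e-04, -3.92288339e+01,  1.88399005e+01,  4.18626755e+00,
       -4.76407251e-03,  6.55571256e-06]), 'position': array([ 0.23960941, -0.57661619,  0.23022885]), 'tcp_rot': array([[-9.23528644e-01, -3.83528386e-01, -9.05770289e-04],
       [-3.83529446e-01,  9.23526580e-01,  1.95441301e-03],
       [ 8.69300697e-05,  2.15234598e-03, -9.99997680e-01]]), 'ft_force': array([-0.23517   ,  0.22163937, -0.63317759]), 'torque': array([-0.01099281,  0.00105945, -0.05112044]), 'finger_force': 0.0, 'grip_width': 0.08510554076861537} 0.0187
top 607.1609700637408 319.51070718365 237.36404043135826 [-0.19280521  0.          0.          0.          0.        ] [0.38087703 0.05527282 1.14953581] [[ 0.03 -1.    0.  ]
 [-0.99 -0.03 -0.13]
 [ 0.13  0.   -0.99]]
side 531.4821673688858 315.165345342818 244.88380296021342 [-0.13386331  0.          0.          0.          0.        ] [-0.040884    0.59416134  0.59977114] [[-0.72 -0.7  -0.01]
 [-0.39  0.41 -0.82]
 [ 0.58 -0.59 -0.57]]
pics
```

View pics/top0.png

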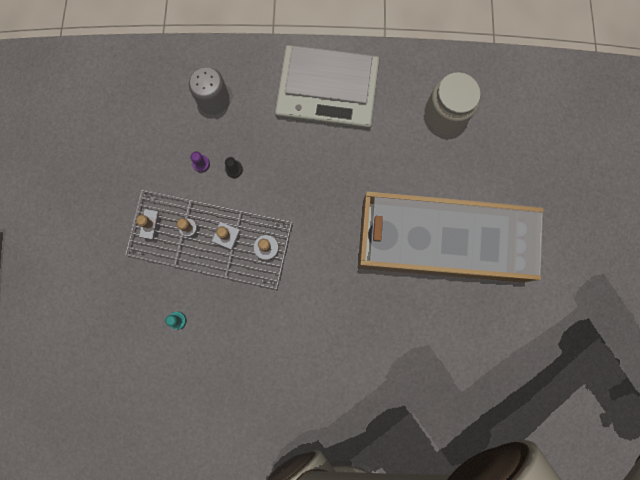

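View pics/side0.png

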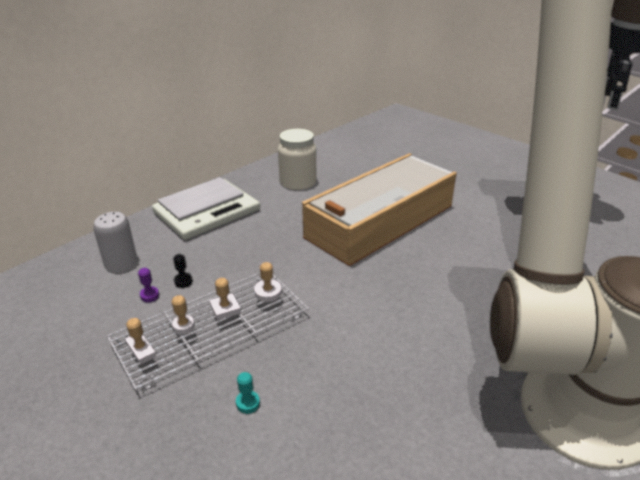

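The top view shows, left to right (+y to −y), stamps finger (142,221), small (183,224), square (222,233) and large (264,243). The nests are large (384,236), small (419,238), square (455,241) and finger (490,244), with the pull bar at (378,228). The side view agrees. I'll enlarge crops for precise measurement.

```bash
python3 - <<'E'
import cv2
i=cv2.imread("pics/top0.png")
cv2.imwrite("pics/c1.png",cv2.resize(i[190:290,122:300],None,fx=4.4,fy=4.4,interpolation=cv2.INTER_CUBIC))
cv2.imwrite("pics/c2.png",cv2.resize(i[185:290,355:555],None,fx=4,fy=4,interpolation=cv2.INTER_CUBIC))
E
```

```text
(no output)
```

View pics/c1.png

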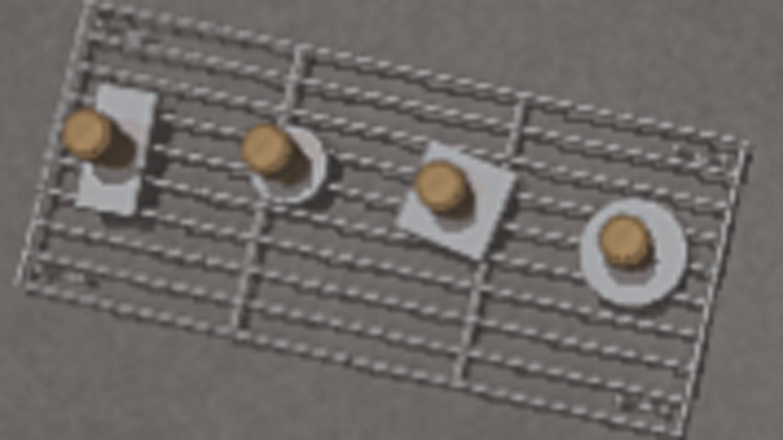

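View pics/c2.png

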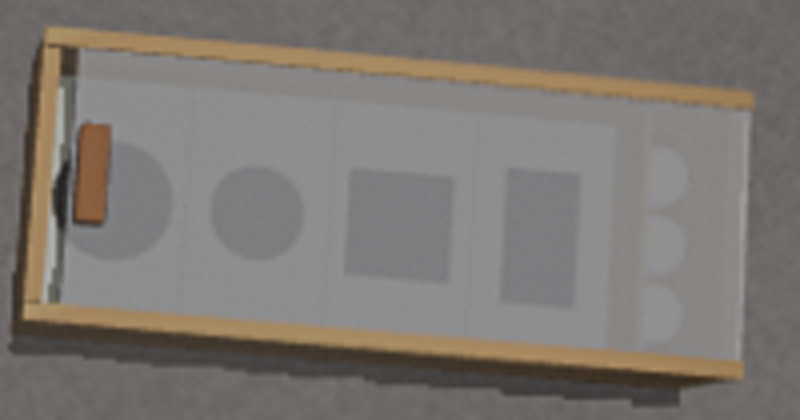

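Crop 1 (4.4x, offset 122,190) shows the finger and square head corners clearly. Crop 2 (4x, offset 355,185) shows the recess outlines and the pull bar at (91,174).

```bash
cat > h.py <<'E'
import cv2,numpy as np
from bench import *
def ray(d,px,z):
    K=np.array([[d["fx"],0,d["cx"]],[0,d["fy"],d["cy"]],[0,0,1]])
    u=cv2.undistortPoints(np.float64(px).reshape(-1,1,2),K,np.float64(d["dist"])).reshape(-1,2)
    R=cv2.Rodrigues(np.array(d["rvec"]))[0];t=np.array(d["tvec"]).ravel()
    c=-R.T@t; v=np.c_[u,np.ones(len(u))]@R
    return (c+v*((z-c[2])/v[:,2])[:,None])
def delta(target,ang=None):
    """tool-frame displacement and z-rotation so that tool y axis heads at ang (rad, mod pi), tool down"""
    o=get_obs();R=o["tcp_rot"];p=o["position"]
    s="d "+str((R.T@(np.array(target)-p)).round(4))
    if ang is not None:
        a=np.arctan2(R[1,1],R[0,1]);e=(ang-a+np.pi/2)%np.pi-np.pi/2
        s+=f" rz(tool) {-e:.3f} j6 {o['joints'][5]:.2f}"
    print(s)
E
python3 - <<'E'
from h import *
d=get_image("top")
f1=lambda P:np.array(P)/4.4+[122,190]-.4
f2=lambda P:np.array(P)/4+[355,185]-.4
def ang(c): 
    v=c[1]-c[0]; w=c[2]-c[1]; return np.degrees([np.arctan2(v[1],v[0]),np.arctan2(w[1],w[0])]),np.linalg.norm(v),np.linalg.norm(w)
print("knobs",ray(d,f1([(87,133),(267,149),(442,187),(627,241)]),.08).round(4))
for n,c in(("finger",[(98,83),(157,93),(135,215),(77,205)]),("square",[(434,141),(517,180),(480,260),(399,218)])):
    q=ray(d,f1(c),.034);print(n,q.mean(0).round(4),ang(q))
print("round heads",ray(d,f1([(289,165),(634,252)]),.034).round(4))
for n,c in(("sq",[(350,168),(456,176),(448,284),(344,276)]),("fi",[(506,168),(580,172),(574,308),(500,301)])):
    q=ray(d,f2(c),.012);print(n,q.mean(0).round(4),ang(q))
print("round nests",ray(d,f2([(115,201),(257,213)]),.012).round(4))
q=ray(d,f2([(47,28),(755,93),(742,378),(22,318)]),.084);print("case",q,ang(q))
q=ray(d,f2([(80,125),(111,124),(105,222),(75,222)]),.096);print("bar",q,q.mean(0))
E
```

```text
knobs [[0.5438 0.381  0.08  ]
 [0.5391 0.3046 0.08  ]
 [0.5254 0.2314 0.08  ]
 [0.5055 0.1551 0.08  ]]
finger [0.5442 0.3813 0.034 ] (array([-98.05674139, 173.3326381 ]), np.float64(0.026762194756149715), np.float64(0.05340858169277323))
square [0.5264 0.2321 0.034 ] (array([-113.43717773,  157.67050223]), np.float64(0.0395379364369071), np.float64(0.03728266796992541))
round heads [[0.5393 0.3054 0.034 ]
 [0.5063 0.1563 0.034 ]]
sq [ 0.53   -0.2005  0.012 ] (array([-92.56620969, 175.53110376]), np.float64(0.051784076232391875), np.float64(0.052283464175849226))
fi [ 0.5266 -0.2694  0.012 ] (array([-91.28569247, 176.87141471]), np.float64(0.036795169498504025), np.float64(0.06601332338614603))
round nests [[ 0.5381 -0.0636  0.012 ]
 [ 0.5343 -0.1315  0.012 ]]
case [[ 0.60544757 -0.02450251  0.084     ]
 [ 0.58667917 -0.35192707  0.084     ]
 [ 0.45577039 -0.34317032  0.084     ]
 [ 0.47492428 -0.0157776   0.084     ]] (array([-93.28067826, 176.17307349]), np.float64(0.3279620335853302), np.float64(0.13120133414694157))
bar [[ 0.55978769 -0.03889285  0.096     ]
 [ 0.56064471 -0.05259082  0.096     ]
 [ 0.51704122 -0.05056707  0.096     ]
 [ 0.51666761 -0.03738104  0.096     ]] [ 0.53853531 -0.04485794  0.096     ]
```

```bash
python3 -c "
from h import *
delta([.540,-.018,.2],np.radians(-3.3))"
```

```text
d [-0.4917  0.4008  0.0311] rz(tool) -1.120 j6 -0.26
```

Careful with the scale: shifts go in shares of 50 mm and turns go in shares of pi rad. That gives: -0.0246 m is -0.492, 0.02 m is 0.4.

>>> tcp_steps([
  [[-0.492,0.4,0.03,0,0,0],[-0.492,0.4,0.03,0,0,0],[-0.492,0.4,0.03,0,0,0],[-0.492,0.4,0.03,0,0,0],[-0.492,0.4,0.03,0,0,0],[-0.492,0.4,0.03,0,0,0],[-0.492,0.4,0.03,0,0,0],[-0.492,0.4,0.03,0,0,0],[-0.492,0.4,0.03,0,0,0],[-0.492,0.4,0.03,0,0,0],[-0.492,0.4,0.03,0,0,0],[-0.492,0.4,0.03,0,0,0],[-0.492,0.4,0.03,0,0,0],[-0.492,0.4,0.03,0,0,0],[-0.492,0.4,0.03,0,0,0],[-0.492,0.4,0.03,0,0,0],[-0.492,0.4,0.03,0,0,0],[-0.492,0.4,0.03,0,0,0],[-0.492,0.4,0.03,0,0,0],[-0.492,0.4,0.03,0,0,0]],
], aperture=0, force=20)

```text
refused: offsets[0]: the value is too long (schema: maxItems 6). Nothing was moved.
```

The error is about the shape of the input: a list of rows, each a list of 6 numbers. Fixing that and sending the same move.

>>> tcp_steps([
  [-0.492,0.4,0.03,0,0,0],
  [-0.492,0.4,0.03,0,0,0],
  [-0.492,0.4,0.03,0,0,0],
  [-0.492,0.4,0.03,0,0,0],
  [-0.492,0.4,0.03,0,0,0],
  [-0.492,0.4,0.03,0,0,0],
  [-0.492,0.4,0.03,0,0,0],
  [-0.492,0.4,0.03,0,0,0],
  [-0.492,0.4,0.03,0,0,0],
  [-0.492,0.4,0.03,0,0,0],
  [-0.492,0.4,0.03,0,0,0],
  [-0.492,0.4,0.03,0,0,0],
  [-0.492,0.4,0.03,0,0,0],
  [-0.492,0.4,0.03,0,0,0],
  [-0.492,0.4,0.03,0,0,0],
  [-0.492,0.4,0.03,0,0,0],
  [-0.492,0.4,0.03,0,0,0],
  [-0.492,0.4,0.03,0,0,0],
  [-0.492,0.4,0.03,0,0,0],
  [-0.492,0.4,0.03,0,0,0],
], aperture=0, force=20)

```text
time: 2.15
position: [0.5409, -0.0177, 0.201]
tcp_rot: [[-0.923, -0.384, -0.001], [-0.384, 0.923, -0.0], [0.0, 0.0, -1.0]]
ft_force: [1.0, -0.9, 0.4]
grip_width: 0.0003
finger_force: 0.0
```

>>> tcp_steps([
  [0,0,0,0,0,-0.0446],
  [0,0,0,0,0,-0.0446],
  [0,0,0,0,0,-0.0446],
  [0,0,0,0,0,-0.0446],
  [0,0,0,0,0,-0.0446],
  [0,0,0,0,0,-0.0446],
  [0,0,0,0,0,-0.0446],
  [0,0,0,0,0,-0.0446],
  [0,0,0,0,0,0],
  [0,0,0,0,0,0],
])

```text
time: 3.15
position: [0.5406, -0.019, 0.2011]
tcp_rot: [[-0.06, -0.998, -0.0], [-0.998, 0.06, 0.0], [0.0, 0.0, -1.0]]
ft_force: [0.2, -0.3, -0.0]
grip_width: -0.0
finger_force: 0.0
```

```bash
python3 -c "
from h import *
delta([.540,-.018,.086],np.radians(-3.3))
print(get_obs()['tcp_rot'].round(4))"
```

```text
d [-0.001   0.0006  0.1151] rz(tool) -0.002 j6 -0.32
[[-6.000e-02 -9.982e-01 -4.000e-04]
 [-9.982e-01  6.000e-02  0.000e+00]
 [ 0.000e+00  4.000e-04 -1.000e+00]]
```

Converted, 0.03 m is 0.6, 0.015 m is 0.3.

>>> tcp_steps([
  [0,0,0.6,0,0,0],
  [0,0,0.6,0,0,0],
  [0,0,0.6,0,0,0],
  [0,0,0.3,0,0,0],
  [0,0,0.2,0,0,0],
  [0,0,0,0,0,0],
  [0,0,0,0,0,0],
])

```text
time: 3.85
position: [0.5414, -0.0189, 0.087]
tcp_rot: [[-0.057, -0.998, 0.001], [-0.998, 0.057, 0.0], [-0.0, -0.001, -1.0]]
ft_force: [-0.4, 0.3, -0.2]
grip_width: 0.0001
finger_force: 0.0
```

>>> tcp_steps([
  [0.1,0,0,0,0,0],
  [0.1,0,0,0,0,0],
  [0.16,0,0,0,0,0],
  [0.24,0,0,0,0,0],
  [0.3,0,0,0,0,0],
  [0.3,0,0,0,0,0],
  [0.3,0,0,0,0,0],
  [0.3,0,0,0,0,0],
])

```text
time: 4.65
position: [0.5356, -0.1104, 0.0864]
tcp_rot: [[-0.057, -0.998, 0.0], [-0.998, 0.057, -0.0], [-0.0, -0.0, -1.0]]
ft_force: [1.7, 1.3, 0.7]
grip_width: 0.0002
finger_force: 0.9
```

```bash
python3 - <<'E'
from h import *
cv2.imwrite("pics/t1.png",cv2.resize(get_image("top")["img"][150:330,330:600,::-1],None,fx=2.5,fy=2.5))
E
```

```text
(no output)
```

View pics/t1.png

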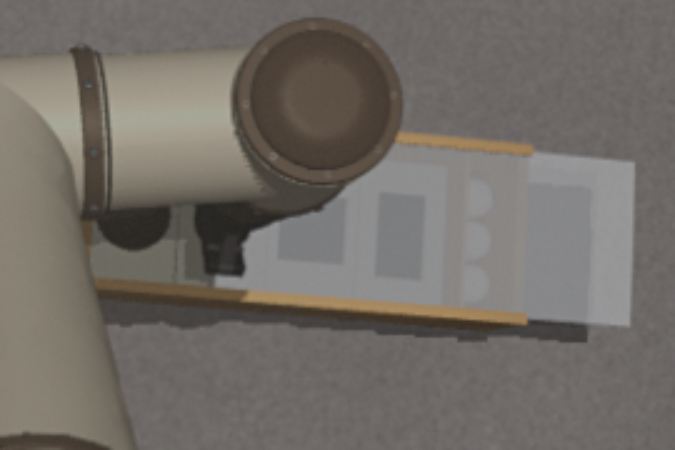

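The cover is sliding: its far edge has moved to x≈632 in the crop and the large recess (135,225) is free. I'll continue pushing.

Converted, 0.015 m is 0.3, 0.01 m is 0.2.

>>> tcp_steps([
  [0.3,0,0,0,0,0],
  [0.3,0,0,0,0,0],
  [0.3,0,0,0,0,0],
  [0.3,0,0,0,0,0],
  [0.3,0,0,0,0,0],
  [0.3,0,0,0,0,0],
  [0.3,0,0,0,0,0],
  [0.3,0,0,0,0,0],
  [0.3,0,0,0,0,0],
  [0.3,0,0,0,0,0],
  [0.2,0,0,0,0,0],
  [0.1,0,0,0,0,0],
])

```text
time: 5.9
position: [0.5262, -0.2748, 0.0862]
tcp_rot: [[-0.058, -0.998, 0.0], [-0.998, 0.058, -0.0], [0.0, -0.0, -1.0]]
ft_force: [-1.0, 1.7, -0.3]
grip_width: -0.0
finger_force: 0.7
```

>>> tcp_steps([
  [0.06,0,0,0,0,0],
  [0.06,0,0,0,0,0],
  [0.06,0,0,0,0,0],
])

```text
time: 6.2
position: [0.5258, -0.2824, 0.0863]
tcp_rot: [[-0.056, -0.998, 0.0], [-0.998, 0.056, 0.0], [-0.0, -0.0, -1.0]]
ft_force: [0.3, 1.5, -1.1]
grip_width: -0.0006
finger_force: 0.7
```

Converted, 0.003 m is 0.06.

>>> tcp_steps([
  [0.06,0,0,0,0,0],
  [0.06,0,0,0,0,0],
  [0.06,0,0,0,0,0],
])

```text
time: 6.5
position: [0.5253, -0.2916, 0.0864]
tcp_rot: [[-0.057, -0.998, 0.0], [-0.998, 0.057, -0.0], [0.0, -0.0, -1.0]]
ft_force: [-0.2, 1.3, -1.4]
grip_width: -0.0001
finger_force: 0.7
```

>>> tcp_steps([
  [0.04,0,0,0,0,0],
  [0.04,0,0,0,0,0],
])

```text
time: 6.7
position: [0.525, -0.2955, 0.0863]
tcp_rot: [[-0.057, -0.998, 0.0], [-0.998, 0.057, 0.0], [-0.0, -0.0, -1.0]]
ft_force: [0.3, 9.9, 2.0]
grip_width: 0.0002
finger_force: 4.9
```

Converted, 0.001 m is 0.02.

>>> tcp_steps([
  [0.02,0,0,0,0,0],
  [0,0,0,0,0,0],
])

```text
time: 6.9
position: [0.525, -0.2954, 0.0863]
tcp_rot: [[-0.057, -0.998, 0.0], [-0.998, 0.057, 0.002], [-0.002, -0.0, -1.0]]
ft_force: [0.5, 6.5, 1.0]
grip_width: 0.0004
finger_force: 3.1
```

>>> tcp_steps([
  [-0.2,0,0,0,0,0],
  [-0.2,0,-0.4,0,0,0],
  [0,0,-0.8,0,0,0],
  [0,0,-0.8,0,0,0],
  [0,0,0,0,0,0],
], aperture=0.045, force=40)

```text
time: 7.4
position: [0.5299, -0.278, 0.1937]
tcp_rot: [[-0.055, -0.998, 0.014], [-0.998, 0.055, -0.006], [0.005, -0.014, -1.0]]
ft_force: [0.2, -0.1, 0.2]
grip_width: 0.045
finger_force: 0.0
```

```bash
python3 -c "
from h import *
delta([.5058,.1555,.2],np.radians(-3.3))"
```

```text
d [-0.4315  0.0479 -0.0093] rz(tool) 0.003 j6 0.15
```

Converted, -0.03 m is -0.6, -0.01 m is -0.2.

>>> tcp_steps([
  [-0.6,0.068,0,0,0,0],
  [-0.6,0.068,0,0,0,0],
  [-0.6,0.068,0,0,0,0],
  [-0.6,0.068,0,0,0,0],
  [-0.6,0.068,0,0,0,0],
  [-0.6,0.068,0,0,0,0],
  [-0.6,0.068,0,0,0,0],
  [-0.6,0.068,0,0,0,0],
  [-0.6,0.068,0,0,0,0],
  [-0.6,0.068,0,0,0,0],
  [-0.6,0.068,0,0,0,0],
  [-0.6,0.068,0,0,0,0],
  [-0.6,0.068,0,0,0,0],
  [-0.6,0.068,0,0,0,0],
  [-0.2,0,0,0,0,0],
  [0,0,0,0,0,0],
  [0,0,0,0,0,0],
])

```text
time: 9.1
position: [0.5028, 0.1549, 0.1862]
tcp_rot: [[-0.057, -0.998, -0.0], [-0.998, 0.057, -0.0], [0.0, 0.0, -1.0]]
ft_force: [-0.2, -0.8, -0.4]
grip_width: 0.0449
finger_force: 0.0
```

```bash
python3 - <<'E'
from h import *
delta([.5058,.1556,.046],np.radians(-3.3))
d=get_image("top");i=d["img"][:,:,::-1]
cv2.imwrite("pics/t2.png",cv2.resize(i[150:330,340:640],None,fx=2.6,fy=2.6,interpolation=cv2.INTER_CUBIC))
g=i.max(2)
m=((g<45)*255).astype("uint8");m[:200]=0;m[275:]=0;m[:,:360]=0;m[:,520:]=0
n,l,s,c=cv2.connectedComponentsWithStats(m)
for k in range(1,n):
    if s[k,4]>150: print(s[k],c[k].round(1),ray(d,c[k:k+1],.010).round(4))
E
```

```text
d [-0.0009 -0.0029  0.1402] rz(tool) 0.001 j6 -0.66
```

View pics/t2.png

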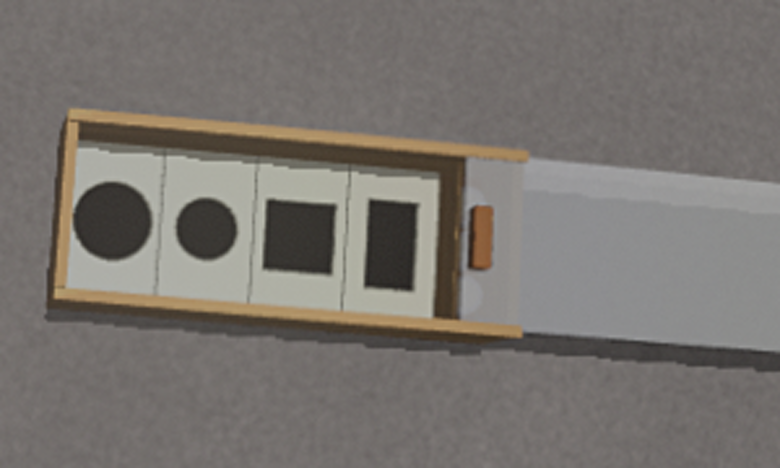

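The cover is fully open, with the bar at (481,237) over the well. All four black recesses are free, at (112,221), (206,229), (299,237) and (391,245) in the crop. I'll segment them and descend on the large stamp.

Converted, 0.04 m is 0.8, 0.03 m is 0.6.

```bash
python3 - <<'E'
from h import *
d=get_image("top");g=d["img"].max(2)
for T in(60,80,100):
    m=((g<T)*255).astype("uint8");m[:200]=0;m[275:]=0;m[:,:365]=0;m[:,505:]=0
    n,l,s,c=cv2.connectedComponentsWithStats(m)
    print(T,[(s[k].tolist(),ray(d,c[k:k+1],.0105).round(4).tolist()) for k in range(1,n) if s[k,4]>150])
E
```

```text
60 [([369, 221, 28, 28, 631], [[0.5391, -0.0622, 0.0105]]), ([408, 227, 22, 22, 359], [[0.535, -0.1317, 0.0105]]), ([442, 227, 26, 28, 635], [[0.5311, -0.2011, 0.0105]]), ([481, 227, 19, 34, 565], [[0.527, -0.2701, 0.0105]])]
80 [([371, 200, 134, 16, 788], [[0.5967, -0.1727, 0.0105]]), ([368, 220, 30, 30, 676], [[0.5389, -0.0626, 0.0105]]), ([408, 227, 23, 22, 406], [[0.535, -0.1318, 0.0105]]), ([441, 227, 28, 28, 671], [[0.531, -0.201, 0.0105]]), ([480, 227, 20, 35, 607], [[0.5268, -0.2701, 0.0105]]), ([365, 266, 100, 9, 435], [[0.4699, -0.1, 0.0105]])]
100 [([370, 200, 135, 16, 905], [[0.5964, -0.1731, 0.0105]]), ([368, 220, 30, 30, 702], [[0.5389, -0.0626, 0.0105]]), ([408, 226, 23, 24, 431], [[0.535, -0.132, 0.0105]]), ([441, 227, 28, 29, 710], [[0.5309, -0.201, 0.0105]]), ([480, 227, 21, 35, 632], [[0.5267, -0.2703, 0.0105]]), ([365, 266, 104, 9, 507], [[0.4699, -0.1004, 0.0105]])]
```

>>> tcp_steps([
  [-0.02,-0.06,0.8,0,0,0],
  [0,0,0.8,0,0,0],
  [0,0,0.6,0,0,0],
  [0,0,0.4,0,0,0],
  [0,0,0.2,0,0,0],
  [0,0,0,0,0,0],
  [0,0,0,0,0,0],
])

```text
time: 9.9
position: [0.5068, 0.1562, 0.0472]
tcp_rot: [[-0.057, -0.998, 0.002], [-0.998, 0.057, 0.001], [-0.001, -0.002, -1.0]]
ft_force: [0.3, -0.3, 0.2]
grip_width: 0.0451
finger_force: 0.0
```

>>> tcp_steps([
  [0,0,0,0,0,0],
  [0,0,0,0,0,0],
  [0,0,0,0,0,0],
  [0,0,0,0,0,0],
  [0,0,0,0,0,0],
  [0,0,0,0,0,0],
], aperture=0, force=40)

```text
time: 10.5
position: [0.5064, 0.1566, 0.0473]
tcp_rot: [[-0.056, -0.998, 0.001], [-0.998, 0.056, 0.001], [-0.001, -0.001, -1.0]]
ft_force: [-2.0, 0.6, 6.0]
grip_width: 0.021
finger_force: 39.3
```

Converted, -0.03 m is -0.6, -0.01 m is -0.2.

>>> tcp_steps([
  [0,0,-0.2,0,0,0],
  [0,0,-0.5,0,0,0],
  [0,0,-0.6,0,0,0],
  [0,0,-0.6,0,0,0],
  [0,0,-0.6,0,0,0],
  [0.4,-0.04,0,0,0,0],
  [0.6,-0.06,0,0,0,0],
  [0.6,-0.06,0,0,0,0],
  [0.6,-0.06,0,0,0,0],
  [0.6,-0.06,0,0,0,0],
  [0.6,-0.06,0,0,0,0],
  [0.4,-0.04,0,0,0,0],
  [0.2,0,0,0,0,0],
  [0,0,0,0,0,0],
  [0,0,0,0,0,0],
])

```text
time: 12.0
position: [0.5135, -0.044, 0.1713]
tcp_rot: [[-0.057, -0.998, 0.0], [-0.998, 0.057, 0.0], [-0.0, -0.0, -1.0]]
ft_force: [-0.1, -0.0, -1.0]
grip_width: 0.021
finger_force: 39.5
```

```bash
python3 - <<'E'
from h import *
delta([.539,-.0624,.0358],np.radians(-3.36))
cv2.imwrite("pics/s1.png",cv2.resize(get_image("side")["img"][60:330,200:500,::-1],None,fx=2,fy=2))
E
```

```text
d [ 0.0169 -0.0264  0.1355] rz(tool) 0.002 j6 -0.29
```

View pics/s1.png

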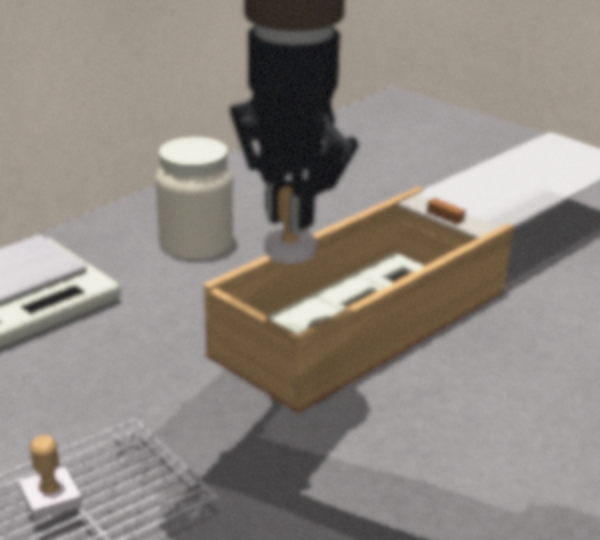

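The stamp is held upright above the case, head at (290,247). I'll lower it into the large recess.

Converted, 0.03 m is 0.6, -0.0264 m is -0.528.

>>> tcp_steps([
  [0.34,-0.528,0,0,0,0],
  [0,0,0,0,0,0],
  [0,0,0.6,0,0,0],
  [0,0,0.6,0,0,0],
  [0,0,0.6,0,0,0],
  [0,0,0.4,0,0,0],
  [0,0,0.24,0,0,0],
  [0,0,0.12,0,0,0],
  [0,0,0.08,0,0,0],
  [0,0,0,0,0,0],
  [0,0,0,0,0,0],
])

```text
time: 13.15
position: [0.5397, -0.0628, 0.0402]
tcp_rot: [[-0.057, -0.998, 0.002], [-0.998, 0.057, 0.0], [-0.0, -0.002, -1.0]]
ft_force: [0.3, -0.2, -0.4]
grip_width: 0.0214
finger_force: 39.7
```

```bash
python3 -c "
from h import *
delta([.539,-.0624,.0353],np.radians(-3.36))"
```

```text
d [-0.0004  0.0007  0.0049] rz(tool) 0.002 j6 -0.24
```

Converted, 0.002 m is 0.04, 0.001 m is 0.02.

>>> tcp_steps([
  [0,0,0.04,0,0,0],
  [0,0,0.04,0,0,0],
  [0,0,0.02,0,0,0],
  [0,0,0,0,0,0],
])

```text
time: 13.55
position: [0.5393, -0.063, 0.0354]
tcp_rot: [[-0.057, -0.998, 0.001], [-0.998, 0.057, -0.0], [0.0, -0.001, -1.0]]
ft_force: [-0.9, 0.1, 4.5]
grip_width: 0.0211
finger_force: 40.0
```

>>> tcp_steps([
  [0,0,0,0,0,0],
  [0,0,0,0,0,0],
  [0,0,0,0,0,0],
  [0,0,-0.2,0,0,0],
  [0,0,-0.6,0,0,0],
  [0,0,-0.8,0,0,0],
  [0,0,-0.8,0,0,0],
  [-0.4,0,-0.2,0,0,0],
  [-0.8,0,0,0,0,0],
  [-0.8,0,0,0,0,0],
  [-0.8,0,0,0,0,0],
  [-0.8,0,0,0,0,0],
  [-0.8,0,0,0,0,0],
  [-0.8,0,0,0,0,0],
  [-0.6,0,0,0,0,0],
  [-0.2,0,0,0,0,0],
  [0,0,0,0,0,0],
  [0,0,0,0,0,0],
], aperture=0.04)

```text
time: 15.35
position: [0.5558, 0.2357, 0.1644]
tcp_rot: [[-0.057, -0.998, -0.001], [-0.998, 0.057, -0.0], [0.0, 0.001, -1.0]]
ft_force: [0.9, -0.3, 0.5]
grip_width: 0.0399
finger_force: 0.0
```

```bash
python3 -c "
from h import *
delta([.5259,.2317,.046],np.radians(-22.7))"
```

```text
d [0.0056 0.0295 0.1184] rz(tool) 0.339 j6 -0.73
```

Converted, 0.03 m is 0.6, 0.0295 m is 0.59, 0.113 rad / 3.1416 = 0.036.

>>> tcp_steps([
  [0.112,0.59,0,0,0,0],
  [0,0,0.6,0,0,0.036],
  [0,0,0.6,0,0,0.036],
  [0,0,0.6,0,0,0.036],
  [0,0,0,0,0,0],
  [0,0,0.2,0,0,0],
  [0,0,0.2,0,0,0],
  [0,0,0.16,0,0,0],
  [0,0,0,0,0,0],
  [0,0,0,0,0,0],
])

```text
time: 16.35
position: [0.5265, 0.2328, 0.0466]
tcp_rot: [[-0.385, -0.923, 0.0], [-0.923, 0.385, 0.0], [-0.0, -0.0, -1.0]]
ft_force: [-0.3, -0.4, 0.1]
grip_width: 0.0397
finger_force: 0.0
```

```bash
python3 - <<'E'
from h import *
delta([.5259,.2317,.046],np.radians(-22.7))
cv2.imwrite("pics/w1.png",get_image("top")["img"][:,:,::-1])
E
```

```text
d [0.0012 0.0001 0.0006] rz(tool) 0.001 j6 -1.09
```

>>> tcp_steps([
  [0,0,0,0,0,0],
  [0,0,0,0,0,0],
  [0,0,0,0,0,0],
  [0,0,0,0,0,0],
  [0,0,0,0,0,0],
  [0,0,0,0,0,0],
], aperture=0, force=40)

```text
time: 17.0
position: [0.5264, 0.2329, 0.0467]
tcp_rot: [[-0.386, -0.923, 0.0], [-0.923, 0.386, 0.0], [-0.001, -0.0, -1.0]]
ft_force: [-2.2, 0.2, 3.7]
grip_width: 0.0213
finger_force: 39.3
```

View pics/w1.png

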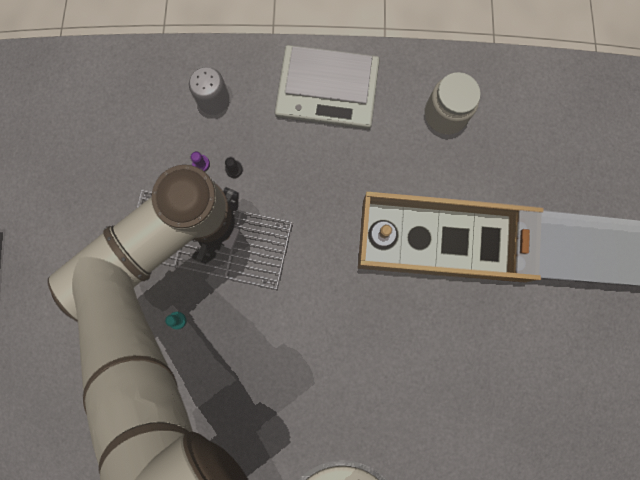

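The large stamp stands centred in its recess at (384,234). Next, the square stamp goes to its nest.

Converted, -0.03 m is -0.6, -0.025 m is -0.5, -0.113 rad / 3.1416 = -0.036.

>>> tcp_steps([
  [0,0,-0.2,0,0,0],
  [0,0,-0.5,0,0,0],
  [0,0,-0.6,0,0,0],
  [0,0,-0.6,0,0,0],
  [0,0,-0.6,0,0,0],
  [0,0,0,0,0,-0.036],
  [0,0,0,0,0,-0.036],
  [0,0,0,0,0,-0.036],
  [0,0,0,0,0,0],
])

```text
time: 17.9
position: [0.526, 0.2323, 0.1714]
tcp_rot: [[-0.057, -0.998, -0.0], [-0.998, 0.057, -0.0], [0.0, 0.0, -1.0]]
ft_force: [0.6, 0.1, -1.4]
grip_width: 0.0212
finger_force: 39.3
```

```bash
python3 -c "
from h import *
delta([.531,-.201,.17],np.radians(-3.36))"
```

```text
d [ 0.4323 -0.0298  0.0015] rz(tool) 0.001 j6 -0.75
```

Converted, 0.03 m is 0.6, 0.02 m is 0.4.

>>> tcp_steps([
  [0.4,-0.04,0,0,0,0],
  [0.6,-0.04,0,0,0,0],
  [0.6,-0.04,0,0,0,0],
  [0.6,-0.04,0,0,0,0],
  [0.6,-0.04,0,0,0,0],
  [0.6,-0.04,0,0,0,0],
  [0.6,-0.04,0,0,0,0],
  [0.6,-0.04,0,0,0,0],
  [0.6,-0.04,0,0,0,0],
  [0.6,-0.04,0,0,0,0],
  [0.6,-0.04,0,0,0,0],
  [0.6,-0.04,0,0,0,0],
  [0.6,-0.04,0,0,0,0],
  [0.6,-0.04,0,0,0,0],
  [0.4,-0.04,0,0,0,0],
  [0,0,0,0,0,0],
  [0,0,0,0,0,0],
])

```text
time: 19.6
position: [0.531, -0.1989, 0.1711]
tcp_rot: [[-0.06, -0.998, -0.001], [-0.998, 0.06, 0.0], [-0.0, 0.001, -1.0]]
ft_force: [0.4, 0.2, -1.0]
grip_width: 0.0211
finger_force: 39.3
```

```bash
python3 -c "
from h import *
delta([.531,-.200,.0347],np.radians(-3.36))"
```

```text
d [ 0.0011 -0.0002  0.1364] rz(tool) -0.001 j6 0.01
```

Converted, 0.03 m is 0.6, 0.02 m is 0.4.

>>> tcp_steps([
  [0.02,0,0.6,0,0,0],
  [0,0,0.6,0,0,0],
  [0,0,0.6,0,0,0],
  [0,0,0.4,0,0,0],
  [0,0,0.24,0,0,0],
  [0,0,0.12,0,0,0],
  [0,0,0.08,0,0,0],
  [0,0,0.04,0,0,0],
  [0,0,0.03,0,0,0],
  [0,0,0.01,0,0,0],
  [0,0,0,0,0,0],
])

```text
time: 20.7
position: [0.5319, -0.1994, 0.0358]
tcp_rot: [[-0.057, -0.998, 0.001], [-0.998, 0.057, -0.0], [0.0, -0.001, -1.0]]
ft_force: [0.0, -0.1, -1.6]
grip_width: 0.0208
finger_force: 39.4
```

Lower another 1.5 mm, release, and go back to the rack for the small stamp.

Converted, 0.001 m is 0.02, 0.0006 m is 0.012.

>>> tcp_steps([
  [0,0,0.02,0,0,0],
  [0,0,0.012,0,0,0],
  [0,0,0,0,0,0],
])

```text
time: 21.0
position: [0.532, -0.1995, 0.0346]
tcp_rot: [[-0.057, -0.998, 0.001], [-0.998, 0.057, -0.0], [0.0, -0.001, -1.0]]
ft_force: [-1.8, 0.4, 5.5]
grip_width: 0.021
finger_force: 39.9
```

>>> tcp_steps([
  [0,0,0,0,0,0],
  [0,0,0,0,0,0],
  [0,0,0,0,0,0],
  [0,0,-0.2,0,0,0],
  [0,0,-0.6,0,0,0],
  [0,0,-0.8,0,0,0],
  [0,0,-0.8,0,0,0],
  [-0.4,0,-0.2,0,0,0],
  [-0.8,0.02,0,0,0,0],
  [-0.8,0.02,0,0,0,0],
  [-0.8,0.02,0,0,0,0],
  [-0.8,0.02,0,0,0,0],
  [-0.8,0.02,0,0,0,0],
  [-0.8,0.02,0,0,0,0],
  [-0.8,0.02,0,0,0,0],
  [-0.8,0.02,0,0,0,0],
  [-0.8,0.02,0,0,0,0],
  [-0.8,0.02,0,0,0,0],
  [-0.8,0,0,0,0,0],
  [-0.8,0,0,0,0,0],
], aperture=0.04)

```text
time: 23.0
position: [0.5501, 0.3021, 0.1646]
tcp_rot: [[-0.057, -0.998, 0.001], [-0.998, 0.057, 0.0], [-0.0, -0.001, -1.0]]
ft_force: [0.3, -0.0, 0.7]
grip_width: 0.04
finger_force: 0.0
```

>>> tcp_steps([
  [0,0,0,0,0,0],
  [0,0,0,0,0,0],
])

```text
time: 23.2
position: [0.5498, 0.3011, 0.1637]
tcp_rot: [[-0.055, -0.998, -0.0], [-0.998, 0.055, -0.0], [0.0, 0.0, -1.0]]
ft_force: [0.9, -0.7, -0.4]
grip_width: 0.0401
finger_force: 0.0
```

```bash
python3 -c "
from h import *
delta([.5392,.305,.046],np.radians(-3.36))"
```

```text
d [-0.0034  0.0108  0.1177] rz(tool) 0.003 j6 -0.81
```

Converted, 0.03 m is 0.6, 0.015 m is 0.3.

>>> tcp_steps([
  [-0.068,0.216,0,0,0,0],
  [0,0,0.6,0,0,0],
  [0,0,0.6,0,0,0],
  [0,0,0.6,0,0,0],
  [0,0,0.3,0,0,0],
  [0,0,0.24,0,0,0],
  [0,0,0,0,0,0],
  [0,0,0,0,0,0],
])

```text
time: 24.0
position: [0.54, 0.3043, 0.0476]
tcp_rot: [[-0.057, -0.998, 0.001], [-0.998, 0.057, 0.001], [-0.001, -0.001, -1.0]]
ft_force: [0.6, 0.6, 0.5]
grip_width: 0.0397
finger_force: 0.0
```

>>> tcp_steps([
  [0,0,0,0,0,0],
  [0,0,0,0,0,0],
  [0,0,0,0,0,0],
  [0,0,0,0,0,0],
  [0,0,0,0,0,0],
  [0,0,0,0,0,0],
], aperture=0, force=40)

```text
time: 24.6
position: [0.5401, 0.3049, 0.0479]
tcp_rot: [[-0.056, -0.998, 0.002], [-0.998, 0.056, 0.001], [-0.001, -0.002, -1.0]]
ft_force: [-0.9, -0.3, 6.1]
grip_width: 0.021
finger_force: 39.3
```

>>> tcp_steps([
  [0,0,-0.2,0,0,0],
  [0,0,-0.5,0,0,0],
  [0,0,-0.6,0,0,0],
  [0,0,-0.6,0,0,0],
  [0,0,-0.6,0,0,0],
  [0,0,0,0,0,0],
])

```text
time: 25.2
position: [0.5418, 0.3059, 0.177]
tcp_rot: [[-0.056, -0.998, 0.008], [-0.998, 0.056, 0.006], [-0.006, -0.007, -1.0]]
ft_force: [0.3, 0.4, -0.9]
grip_width: 0.0214
finger_force: 39.4
```

```bash
python3 -c "
from h import *
delta([.535,-.1316,.17],np.radians(-3.36))"
```

```text
d [ 0.4372 -0.0178  0.0044] rz(tool) 0.002 j6 -0.83
```

Converted, 0.03 m is 0.6, 0.02 m is 0.4.

>>> tcp_steps([
  [0.34,0,0,0,0,0],
  [0.6,-0.04,0,0,0,0],
  [0.6,-0.04,0,0,0,0],
  [0.6,-0.04,0,0,0,0],
  [0.6,-0.04,0,0,0,0],
  [0.6,-0.04,0,0,0,0],
  [0.6,-0.04,0,0,0,0],
  [0.6,-0.02,0,0,0,0],
  [0.6,-0.02,0,0,0,0],
  [0.6,-0.02,0,0,0,0],
  [0.6,-0.02,0,0,0,0],
  [0.6,-0.02,0,0,0,0],
  [0.6,0,0,0,0,0],
  [0.6,0,0,0,0,0],
  [0.4,0,0,0,0,0],
  [0.2,0,0,0,0,0],
  [0,0,0,0,0,0],
  [0,0,0,0,0,0],
])

```text
time: 27.0
position: [0.5312, -0.1326, 0.1711]
tcp_rot: [[-0.057, -0.998, -0.001], [-0.998, 0.057, 0.0], [-0.0, 0.001, -1.0]]
ft_force: [0.4, -0.2, -1.1]
grip_width: 0.021
finger_force: 39.4
```

```bash
python3 -c "
from h import *
delta([.535,-.1316,.0358],np.radians(-3.36))"
```

```text
d [-0.0012 -0.0039  0.1353] rz(tool) 0.001 j6 -0.11
```

Converted, 0.03 m is 0.6, 0.02 m is 0.4.

>>> tcp_steps([
  [-0.024,-0.07,0,0,0,0],
  [0,0,0.6,0,0,0],
  [0,0,0.6,0,0,0],
  [0,0,0.6,0,0,0],
  [0,0,0.4,0,0,0],
  [0,0,0.24,0,0,0],
  [0,0,0.12,0,0,0],
  [0,0,0.08,0,0,0],
  [0,0,0.04,0,0,0],
  [0,0,0.02,0,0,0],
  [0,0,0,0,0,0],
  [0,0,0,0,0,0],
])

```text
time: 28.2
position: [0.5356, -0.1319, 0.0373]
tcp_rot: [[-0.057, -0.998, 0.001], [-0.998, 0.057, -0.0], [-0.0, -0.001, -1.0]]
ft_force: [1.2, 1.1, -1.0]
grip_width: 0.0206
finger_force: 39.4
```

Converted, 0.001 m is 0.02.

>>> tcp_steps([
  [0,0,0.02,0,0,0],
  [0,0,0.02,0,0,0],
  [0,0,0,0,0,0],
])

```text
time: 28.5
position: [0.5356, -0.132, 0.0359]
tcp_rot: [[-0.056, -0.998, 0.001], [-0.998, 0.056, -0.0], [0.0, -0.001, -1.0]]
ft_force: [-2.5, 0.3, 6.0]
grip_width: 0.0209
finger_force: 40.1
```

>>> tcp_steps([
  [0,0,0,0,0,0],
  [0,0,0,0,0,0],
  [0,0,0,0,0,0],
  [0,0,-0.2,0,0,0],
  [0,0,-0.6,0,0,0],
  [0,0,-0.8,0,0,0],
  [0,0,-0.8,0,0,0],
  [-0.6,0,-0.2,0,0,0],
  [-0.8,0,0,0,0,0],
  [-0.8,0,0,0,0,0],
  [-0.8,0.02,0,0,0,0],
  [-0.8,0.02,0,0,0,0],
  [-0.8,0.02,0,0,0,0],
  [-0.8,0.02,0,0,0,0],
  [-0.8,0.02,0,0,0,0],
  [-0.8,0.02,0,0,0,0],
  [-0.8,0.02,0,0,0,0],
  [-0.8,0.02,0,0,0,0],
  [-0.8,0.02,0,0,0,0],
  [-0.8,0.02,0,0,0,0],
], aperture=0.04)

```text
time: 30.5
position: [0.5541, 0.3795, 0.1655]
tcp_rot: [[-0.057, -0.998, 0.0], [-0.998, 0.057, 0.0], [-0.0, -0.0, -1.0]]
ft_force: [-1.0, 0.1, -1.0]
grip_width: 0.04
finger_force: 0.0
```

>>> tcp_steps([
  [0,0,0,0,0,0],
  [0,0,0,0,0,0],
])

```text
time: 30.7
position: [0.5539, 0.3785, 0.1646]
tcp_rot: [[-0.056, -0.998, -0.0], [-0.998, 0.056, -0.0], [0.001, 0.0, -1.0]]
ft_force: [-1.0, 0.5, -0.1]
grip_width: 0.0403
finger_force: 0.0
```

```bash
python3 -c "
from h import *
delta([.544,.3813,.047],np.radians(-7.2))"
```

```text
d [-0.0023  0.0099  0.1176] rz(tool) 0.070 j6 -0.90
```

Converted, 0.03 m is 0.6, 0.015 m is 0.3, 0.07 rad / 3.1416 = 0.0223.

>>> tcp_steps([
  [-0.046,0.198,0,0,0,0],
  [0,0,0.6,0,0,0.0223],
  [0,0,0.6,0,0,0],
  [0,0,0.6,0,0,0],
  [0,0,0.3,0,0,0],
  [0,0,0.24,0,0,0],
  [0,0,0,0,0,0],
  [0,0,0,0,0,0],
])

```text
time: 31.5
position: [0.5452, 0.3811, 0.0489]
tcp_rot: [[-0.127, -0.992, 0.002], [-0.992, 0.127, 0.001], [-0.001, -0.001, -1.0]]
ft_force: [0.3, 0.4, -0.6]
grip_width: 0.0398
finger_force: 0.0
```

>>> tcp_steps([
  [0,0,0,0,0,0],
  [0,0,0,0,0,0],
  [0,0,0,0,0,0],
  [0,0,0,0,0,0],
  [0,0,0,0,0,0],
  [0,0,0,0,0,0],
], aperture=0, force=40)

```text
time: 32.1
position: [0.5453, 0.3815, 0.0494]
tcp_rot: [[-0.126, -0.992, 0.002], [-0.992, 0.126, 0.002], [-0.002, -0.002, -1.0]]
ft_force: [-1.5, -0.6, 6.4]
grip_width: 0.021
finger_force: 39.3
```

>>> tcp_steps([
  [0,0,-0.2,0,0,0],
  [0,0,-0.5,0,0,0],
  [0,0,-0.6,0,0,0],
  [0,0,-0.6,0,0,0],
  [0,0,-0.6,0,0,0],
  [0,0,0,0,0,-0.0223],
  [0,0,0,0,0,0],
])

```text
time: 32.8
position: [0.5445, 0.3808, 0.1739]
tcp_rot: [[-0.057, -0.998, 0.001], [-0.998, 0.057, 0.002], [-0.002, -0.001, -1.0]]
ft_force: [0.0, -1.4, -1.8]
grip_width: 0.0207
finger_force: 39.2
```

```bash
python3 -c "
from h import *
delta([.5268,-.2702,.17],np.radians(-3.36))"
```

```text
d [ 0.651  -0.0196  0.0029] rz(tool) 0.001 j6 -0.91
```

Converted, 0.036 m is 0.72, 0.02 m is 0.4.

>>> tcp_steps([
  [0.4,0,0,0,0,0],
  [0.72,-0.02,0,0,0,0],
  [0.72,-0.02,0,0,0,0],
  [0.72,-0.02,0,0,0,0],
  [0.72,-0.02,0,0,0,0],
  [0.72,-0.02,0,0,0,0],
  [0.72,-0.02,0,0,0,0],
  [0.72,-0.02,0,0,0,0],
  [0.72,-0.02,0,0,0,0],
  [0.72,-0.02,0,0,0,0],
  [0.72,-0.02,0,0,0,0],
  [0.72,-0.02,0,0,0,0],
  [0.72,-0.02,0,0,0,0],
  [0.72,-0.02,0,0,0,0],
  [0.72,-0.02,0,0,0,0],
  [0.72,-0.02,0,0,0,0],
  [0.72,-0.02,0,0,0,0],
  [0.72,-0.02,0,0,0,0],
  [0.38,0,0,0,0,0],
  [0,0,0,0,0,0],
])

```text
time: 34.8
position: [0.5231, -0.2722, 0.1711]
tcp_rot: [[-0.062, -0.998, -0.003], [-0.998, 0.062, 0.001], [-0.001, 0.003, -1.0]]
ft_force: [0.9, 0.8, -0.7]
grip_width: 0.0206
finger_force: 39.2
```

```bash
python3 -c "
from h import *
delta([.5268,-.2702,.0374],np.radians(-3.36))"
```

```text
d [-0.0021 -0.0039  0.1337] rz(tool) -0.004 j6 0.14
```

Converted, 0.03 m is 0.6, 0.02 m is 0.4.

>>> tcp_steps([
  [-0.04,-0.07,0,0,0,0],
  [0,0,0.6,0,0,0],
  [0,0,0.6,0,0,0],
  [0,0,0.6,0,0,0],
  [0,0,0.4,0,0,0],
  [0,0,0.24,0,0,0],
  [0,0,0.1,0,0,0],
  [0,0,0.06,0,0,0],
  [0,0,0.02,0,0,0],
  [0,0,0,0,0,0],
  [0,0,0,0,0,0],
])

```text
time: 35.9
position: [0.5285, -0.2685, 0.0426]
tcp_rot: [[-0.057, -0.998, 0.002], [-0.998, 0.057, -0.0], [0.0, -0.002, -1.0]]
ft_force: [-0.5, 0.6, 0.6]
grip_width: 0.0209
finger_force: 39.2
```

Converted, 0.002 m is 0.04, 0.0015 m is 0.03.

>>> tcp_steps([
  [0.03,0.03,0,0,0,0],
  [0,0,0.04,0,0,0],
  [0,0,0.03,0,0,0],
  [0,0,0.02,0,0,0],
  [0,0,0.01,0,0,0],
  [0,0,0,0,0,0],
  [0,0,0,0,0,0],
])

```text
time: 36.6
position: [0.5263, -0.2699, 0.0374]
tcp_rot: [[-0.057, -0.998, -0.0], [-0.998, 0.057, -0.0], [0.0, 0.0, -1.0]]
ft_force: [-3.5, 0.7, 5.3]
grip_width: 0.0208
finger_force: 39.8
```

Converted, -0.04 m is -0.8, -0.03 m is -0.6.

>>> tcp_steps([
  [0,0,0,0,0,0],
  [0,0,0,0,0,0],
  [0,0,0,0,0,0],
  [0,0,-0.2,0,0,0],
  [0,0,-0.6,0,0,0],
  [0,0,-0.8,0,0,0],
  [0,0,-0.8,0,0,0],
  [0.6,0,0,0,0,0],
  [0.8,0,0,0,0,0],
  [0.2,0,0,0,0,0],
  [0,0,0,0,0,0],
  [0,0,0,0,0,0],
], aperture=0.04)

```text
time: 37.8
position: [0.5217, -0.3492, 0.1566]
tcp_rot: [[-0.057, -0.998, -0.0], [-0.998, 0.057, 0.0], [-0.0, 0.001, -1.0]]
ft_force: [-0.4, -0.3, -0.6]
grip_width: 0.0405
finger_force: 0.0
```

```bash
python3 - <<'E'
from h import *
delta([.5225,-.347,.086],np.radians(-3.36))
cv2.imwrite("pics/t3.png",cv2.resize(get_image("top")["img"][150:330,340:640,::-1],None,fx=2.6,fy=2.6,interpolation=cv2.INTER_CUBIC))
cv2.imwrite("pics/s3.png",cv2.resize(get_image("side")["img"][90:290,250:550,::-1],None,fx=2.6,fy=2.6,interpolation=cv2.INTER_CUBIC))
E
```

```text
d [-0.0022 -0.0007  0.0706] rz(tool) 0.001 j6 0.28
```

View pics/t3.png

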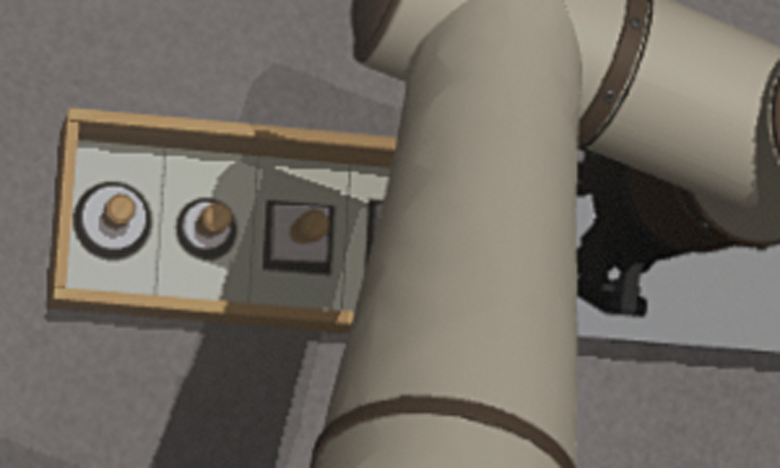

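View pics/s3.png

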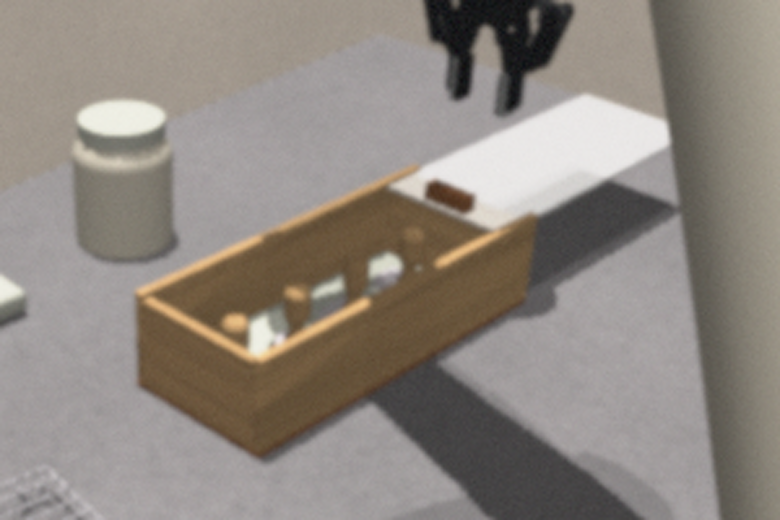

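Large, small and square sit centred in their recesses. The finger stamp is hidden from above, but its knob is visible in the side view at (413,238). I'll check the seated height by projection.

Converted, 0.03 m is 0.6, 0.01 m is 0.2.

```bash
python3 - <<'E'
from h import *
d=get_image("side");K=np.array([[d["fx"],0,d["cx"]],[0,d["fy"],d["cy"]],[0,0,1]])
for z in(.07,.077):
    p=cv2.projectPoints(np.float64([[.539,-.0624,z],[.535,-.1318,z],[.531,-.201,z],[.5268,-.2702,z]]),np.array(d["rvec"]),np.array(d["tvec"]),K,np.array(d["dist"]))[0].reshape(-1,2)
    print(((p-[250,90])*2.6).round(0).tolist())
E
```

```text
[[231.0, 317.0], [295.0, 285.0], [355.0, 255.0], [410.0, 228.0]]
[[231.0, 309.0], [296.0, 277.0], [355.0, 248.0], [411.0, 221.0]]
```

>>> tcp_steps([
  [-0.02,-0.014,0.6,0,0,0],
  [0,0,0.6,0,0,0],
  [0,0,0.2,0,0,0],
  [0,0,0,0,0,0],
  [0,0,0,0,0,0],
], aperture=0)

```text
time: 38.45
position: [0.5236, -0.3488, 0.0879]
tcp_rot: [[-0.056, -0.998, 0.001], [-0.998, 0.056, -0.001], [0.001, -0.002, -1.0]]
ft_force: [-0.4, 0.1, 0.1]
grip_width: 0.0001
finger_force: 0.0
```

Knob tops match the seated height (finger at about 228, expected 228). Now shut the cover.

Careful with the scale: shifts go in shares of 50 mm and turns go in shares of pi rad. That gives: -0.015 m is -0.3, -0.01 m is -0.2.

>>> tcp_steps([
  [-0.12,0,0.02,0,0,0],
  [-0.12,0,0,0,0,0],
  [-0.12,0,0,0,0,0],
  [-0.2,0,0,0,0,0],
  [-0.3,0,0,0,0,0],
  [-0.3,0,0,0,0,0],
  [-0.3,0,0,0,0,0],
  [-0.3,0,0,0,0,0],
  [-0.3,0,0,0,0,0],
  [-0.3,0,0,0,0,0],
  [-0.3,0,0,0,0,0],
  [-0.3,0,0,0,0,0],
  [-0.3,0,0,0,0,0],
  [-0.3,0,0,0,0,0],
  [-0.3,0,0,0,0,0],
  [-0.3,0,0,0,0,0],
  [-0.3,0,0,0,0,0],
  [-0.3,0,0,0,0,0],
  [-0.3,0,0,0,0,0],
  [-0.2,0,0,0,0,0],
])

```text
time: 40.45
position: [0.5375, -0.0847, 0.0856]
tcp_rot: [[-0.056, -0.998, -0.0], [-0.998, 0.056, 0.0], [-0.0, 0.0, -1.0]]
ft_force: [1.6, -2.4, 0.9]
grip_width: 0.0002
finger_force: 0.8
```

>>> tcp_steps([
  [-0.06,0,0,0,0,0],
  [-0.06,0,0,0,0,0],
  [-0.06,0,0,0,0,0],
  [-0.06,0,0,0,0,0],
])

```text
time: 40.85
position: [0.5381, -0.0743, 0.0856]
tcp_rot: [[-0.058, -0.998, -0.001], [-0.998, 0.058, -0.0], [0.0, 0.001, -1.0]]
ft_force: [1.4, -0.6, 1.0]
grip_width: 0.0001
finger_force: 0.7
```

Converted, -0.003 m is -0.06.

>>> tcp_steps([
  [-0.06,0,0,0,0,0],
  [-0.06,0,0,0,0,0],
  [-0.06,0,0,0,0,0],
  [-0.06,0,0,0,0,0],
])

```text
time: 41.25
position: [0.5388, -0.062, 0.0856]
tcp_rot: [[-0.057, -0.998, -0.001], [-0.998, 0.057, -0.0], [0.0, 0.001, -1.0]]
ft_force: [0.2, -1.0, 1.3]
grip_width: 0.0003
finger_force: 0.7
```

>>> tcp_steps([
  [-0.04,0,0,0,0,0],
  [-0.04,0,0,0,0,0],
])

```text
time: 41.45
position: [0.539, -0.058, 0.0856]
tcp_rot: [[-0.057, -0.998, -0.001], [-0.998, 0.057, -0.0], [0.0, 0.001, -1.0]]
ft_force: [-0.3, -1.1, 0.8]
grip_width: -0.0001
finger_force: 0.6
```

Converted, -0.002 m is -0.04, -0.001 m is -0.02.

>>> tcp_steps([
  [-0.04,0,0,0,0,0],
  [-0.02,0,0,0,0,0],
])

```text
time: 41.65
position: [0.5391, -0.0555, 0.0856]
tcp_rot: [[-0.057, -0.998, -0.001], [-0.998, 0.057, -0.001], [0.001, 0.001, -1.0]]
ft_force: [0.6, -5.8, -1.3]
grip_width: -0.0001
finger_force: 3.4
```

>>> tcp_steps([
  [-0.02,0,0,0,0,0],
  [-0.02,0,0,0,0,0],
])

```text
time: 41.85
position: [0.5391, -0.0554, 0.0856]
tcp_rot: [[-0.057, -0.998, -0.002], [-0.998, 0.057, -0.003], [0.003, 0.002, -1.0]]
ft_force: [2.2, -15.5, -1.4]
grip_width: -0.0
finger_force: 7.3
```

The cover is hard against its stop. Back off, lift away and look.

Converted, -0.04 m is -0.8, -0.03 m is -0.6.

>>> tcp_steps([
  [0.1,0,0,0,0,0],
  [0.16,0,0,0,0,0],
  [0,0,-0.6,0,0,0],
  [0,0,-0.8,0,0,0],
  [0,0,-0.8,0,0,0],
  [-0.8,0.2,0,0,0,0],
  [-0.8,0.2,0,0,0,0],
  [-0.8,0.2,0,0,0,0],
  [-0.8,0.2,0,0,0,0],
  [-0.8,0.2,0,0,0,0],
  [-0.8,0,0,0,0,0],
  [-0.4,0,0,0,0,0],
  [0,0,0,0,0,0],
  [0,0,0,0,0,0],
])

```text
time: 43.25
position: [0.5035, 0.196, 0.1954]
tcp_rot: [[-0.057, -0.998, -0.001], [-0.998, 0.057, -0.0], [0.0, 0.001, -1.0]]
ft_force: [-0.0, 0.8, -0.2]
grip_width: -0.0002
finger_force: 0.0
```

```bash
python3 - <<'E'
from h import *
cv2.imwrite("pics/t4.png",cv2.resize(get_image("top")["img"][150:330,340:640,::-1],None,fx=2.6,fy=2.6,interpolation=cv2.INTER_CUBIC))
E
```

```text
(no output)
```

View pics/t4.png

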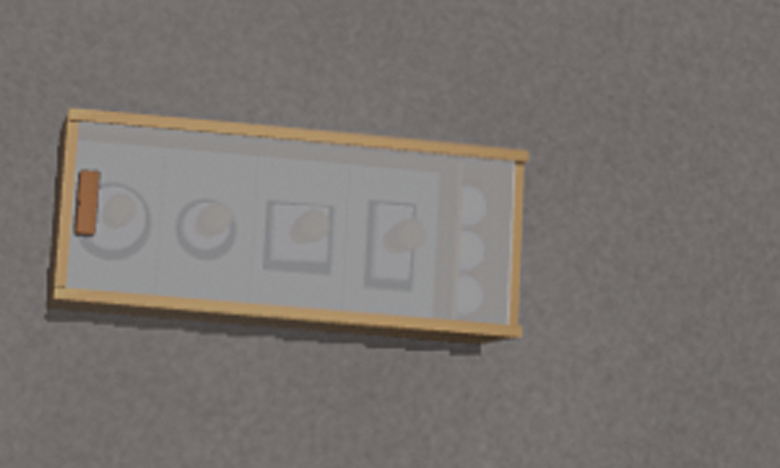

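The cover is shut against the +y wall, with the bar at (88,203). All four stamps stand inside their recesses, the finger one at (391,243).

```bash
python3 -c "
from bench import *
print(close_job())"
```

```text
the job is handed in; nothing more can be done
None
```

I handed the job in at about 43 s: all four stamps stand knob up in their matching recesses and the cover is fully shut against its stop.

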